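# Shut and bolt the stone case

## Task

Lock the wooden case on the bench. With a fingertip push its sliding lid fully shut; then press the steel spring catch down with one fingertip and keep it down while the other finger pushes the bolt's upright post along until the bolt is fully home in the lid's keeper, and only then let the catch spring back up. Only push and press, pick nothing up, and leave the things standing around where they are.

Things in the scene. Friction and masses are not known exactly. Their poses are not given: they have to be found in the camera images.
- case: Low wooden case, fixed to the bench, 140 (x) x 210 (y) x 50 mm high to its top. Origin: centre of its underside. Own axes: +x is the side away from the robot (yaw within about 20 degrees), +y to the robot's left, z up. All offsets below are along these axes, from this origin, unless another reference is given. The rear third of the top is a fixed deck that carries the steel bolt and catch on a line along y at x = +42 mm; the front is the sliding lid, level with the deck.
- lid (a joint): Sliding lid of pale wood, how far it is open, in m: 0 fully shut (end stop), up to 0.030; it shuts along the case's +x, against 2 N of friction, and stays where it is left. It starts 18 to 30 mm open. Behind its left end it carries a steel keeper staple (at y = +68 to +82 mm, top 82.5 mm above the bench), whose 18 mm wide opening lines up with the 12 mm wide bolt bar only when the lid is within 3 mm of shut; otherwise the bolt strikes or misses it.
- lid_face (a point): Centre of the upright front face of the lid's thumb stop, which moves with the lid: a wedge 90 mm long in y, its vertical face towards the robot 14 mm high (50 to 64 mm above the bench), sloping down to the lid on the far side. With the lid shut it is at x = -10 mm, y = 0, z = 57 mm. In front of it the lid is flat, 50 mm above the bench.
- catch (a joint): Spring catch, how far it is pressed down, in m: 0 up (as it springs back), 0.007 fully down. About 2.5 N starts it, 5 N holds it fully down. Its pawl below sits in notches of the bolt bar at bolt values 0, 0.015 and 0.030 (1.5 mm of play) and blocks the bolt; the bolt is free only with the catch pressed beyond 0.004. If it is let up on the way it falls into the middle notch.
- catch_top (a point): Centre of the top face of the catch's ribbed steel thumb plate, 85 mm above the bench when up; moves with the catch. The plate is 24 mm wide in x and 75 mm long in y (its own ends at y = -30 and +45 mm), lying above the bolt bar; a fingertip may slide along it while pressing.
- bolt (a joint): Bolt, how far it has slid, in m, along the case's +y: 0 open (start), 0.030 fully home (end stop), its tip then through the keeper staple. It needs about 1.5 N when free.
- bolt_post (a point): On the outer (-y) face of the bolt's upright round steel post, 10 mm below the post's top; moves with the bolt. The post is 10 mm thick and stands from 72 to 102 mm above the bench at x = +42 mm; this point is at y = -80 mm with the bolt open and -50 mm with it home. It is pushed along +y, towards the catch plate. Outside the post (-y) the deck is 52 mm above the bench; between this point and the near end of the catch plate there are 50 mm at the start.
- swab_cup: Loose clear beaker of cotton swabs, 42 x 42 x 69 mm, standing left of the case. Origin: centre of its underside. Leave alone.
- sample_jar: Loose sample jar with a white lid, 46 x 46 x 58 mm, standing left of the case. Origin: centre of its underside. Leave alone.
- loupe: Loose black eye loupe, 34 x 34 x 30 mm, farther left on the bench. Leave alone.
- puffer: Loose rubber air puffer lying farther left on the bench, 42 x 88 x 42 mm. Leave alone.
- bench_block: Loose black steel block, 44 x 66 x 22 mm, on the cabinet to the right. Leave alone.
- bur_stand: Loose small stand with three cutters, 46 x 30 x 58 mm, on the cabinet to the right. Leave alone.

How it is judged:
On the way, in this order (a step that is already met when the one before it is completed fails the run):
1. the lid is pushed shut (within 3 mm), bolt still open (value of joint each of lid, bolt below 0.003 m), for 0.1 s.
2. with the catch held down the bolt is on its way (value of joint catch above 0.003 m and value of joint bolt between 0.006 and 0.026 m), for 0.04 s.
3. the bolt is home (value of joint bolt above 0.028 m), for 0.1 s.
At the end, for the whole second after the job is handed in: The lid is within 3 mm of fully shut, the bolt within 2 mm of fully home, and the catch has sprung back up (within 1.5 mm) (value of joint lid below 0.003 m and value of joint bolt above 0.028 m and value of joint catch below 0.0015 m); the robot touches nothing.
It fails at once if the catch is let up while the bolt is part-way (value of joint catch below 0.002 m and value of joint bolt between 0.008 and 0.024 m).
It fails at once if a loose thing around is shifted or lifted by more than 20 mm (distance of any of swab_cup, sample_jar, loupe, puffer, bench_block, bur_stand from where it was at the start of the episode above 0.02 m).
It fails at once if a standing thing is tipped (angle between any of swab_cup, sample_jar, loupe, bur_stand's own z axis and vertical above 0.5 rad).
It also fails if it takes over 48 s, if anything falls off the work surface, if the arm or the gripper's body presses on something with over 40 N, if the wrist force passes 120 N, or if a joint passes its speed limit or range.

## Robot

A 7-joint arm with a two-finger parallel gripper is mounted at the origin on a cart in front of the work surface, level with it; the furniture and walls round the work are solid. World frame = base frame: x ahead of the robot, y to its left, z up, the work surface at z = 0. Lengths are in m, angles in rad, forces in N, time in s.
With the tool pointing down it reaches from about 0.425 to 0.875 m from the base axis. Payload 4.7 kg.
Tool frame: the origin (TCP) lies at the very end of the fingers, on their centre line; the grasp point (between the pads) lies 19 mm behind it; x points along the fingers, z is the direction in which the jaws open and shut, and the axes are right-handed (so a half turn about x gives the same grasp; the last joint's range is limited). The gripper opens to 87 mm and grips with 3 to 60 N. Pads are 19 mm wide; open, the fingers measure 117 mm over their backs; the gripper's body (75 mm by 190 mm) begins 51 mm behind the grasp point.
Start: joints at [1.225, 0.321, -0.07, 1.45, 0.023, 1.371, -0.057], TCP at [0.229, -0.608, 0.223] pointing down, gripper open.
Joint ranges: [-2.86, 2.86], [-0.3, 2.09], [-1.38, 1.24], [0.06, 2.45], [-1.56, 4.7], [0.09, 2.05], [-2.69, 2.69]. Speed limits (rad/s): [2.57, 2.57, 3.14, 3.14, 3.14, 3.14, 3.14].

## Interface

Orientations are given as a rotation vector (axis times angle).
In Python, from bench import * gives the robot as it stands.
- The arm moves only by the shell command python3 -m handwheel 'ROWS' [OPENING] [FORCE]. ROWS is JSON, a list of rows, each an object with "xyz": the shift along the world's x, y, z in cm, a list of three; "angular": the turn, a rotation vector about the world's x, y, z in degrees, a list of three. A call has 1 to 5 rows; each row shifts and turns the pose as measured when the row begins; what a row does not reach is not made up. A row lasts 1/12 s, in which the tool goes at most 41.7 mm and 7.16 degrees, less where a joint would pass 70% of its speed; a pose out of reach is approached as far as the arm can. A call with a gripper value outside its range is refused whole. OPENING is the finger opening in cm, from 0 to 8.7, set as the call begins (- or left out, the last holds). The fingers move at their own pace and stop on an object; FORCE is the grip in N (left out, the last holds). Time passes only in rows, so rows that do not move let the fingers close. It gives the time, the measured TCP pose, the force and the opening at its end, in the units of the state.
- get_state(): the state, without advancing time (a new reading comes with each control period).
- get_image(name): name is "scene" or "top" or "wrist"; returns a dict with "pixels" (480x640x3 uint8, blue, green, red), "K" (3x3 intrinsics, pixels), "cam_to_world" (4x4, takes a point from camera to world coordinates). Camera axes: x right, y down, z forward; pixel columns grow to the right and rows downward; lengths in m; the calibration is good to about 2 mm. A picture is of the moment at which its call begins. There is no depth.
- close_job(): hands the job in, once; it reports no verdict.
The state is a dict: "time": time; "joint_positions": joint angles; "qd": joint speeds; "joint_torque": joint torques, N m; "position": TCP position; "tool_rot": TCP orientation; "ft_force": force on the tool from outside, world axes, zero at the start; "torque": the same for the moment, N m; "grip_width": opening from 0.0 (shut) to 1.0 (fully open).
Only numpy, scipy, OpenCV 4.12 (cv2) and the standard library are available. Lean on these libraries where they do the work, as an engineer would, in place of code of your own. Each camera call takes 0.05 s, during which the arm holds its last target.

## Working session

There is one attempt and no reset: what is moved stays moved. The work goes in short steps, Python scripts to look and compute and a shell command to move; the robot and the scene stay as the last step left them, time stands still between calls to the robot, and variables do not carry over. Pictures are saved under pics/ and viewed, and the job is handed in when it is done.

```bash
ls; mkdir -p pics; python3 - <<'E'
from bench import *
import cv2
print(get_state())
for n in("scene","top","wrist"):
    d=get_image(n); cv2.imwrite(f"pics/{n}0.png",d["pixels"]); print(n,d["K"],d["cam_to_world"])
E
```

```text
pics
{'time': 0.0, 'joint_positions': array([ 1.225133  ,  0.32180276, -0.0701391 ,  1.45170911,  0.02265088,
        1.37080654, -0.05690416]), 'qd': array([ 8.66312410e-04, -7.66851345e-04, -1.40494043e-03, -1.26728896e-03,
       -5.07948864e-04, -8.56351140e-04, -8.02355934e-05]), 'joint_torque': array([ 4.55195513e-04, -4.91289890e+01, -4.03510798e-01, -3.12526703e+01,
       -6.38734270e-02,  4.39544418e-02,  1.82615640e-04]), 'position': array([ 0.22859939, -0.60786259,  0.22145799]), 'tool_rot': array([ 0.94121   ,  1.35993059, -0.93957378]), 'ft_force': array([ 0.40622236, -0.0073945 ,  0.51958729]), 'torque': array([ 0.00397527, -0.02232676, -0.04961308]), 'grip_width': 1.0002316138414735}
scene [[498.61034949   0.         314.16870123]
 [  0.         498.61034949 239.87136644]
 [  0.           0.           1.        ]] [[-6.68962900e-01 -5.12852756e-01  5.38024804e-01 -3.69468671e-01]
 [-7.43295224e-01  4.62461865e-01 -4.83364493e-01  8.66974297e-01]
 [-9.21141768e-04 -7.23264180e-01 -6.90570834e-01  1.16352331e+00]
 [ 0.00000000e+00  0.00000000e+00  0.00000000e+00  1.00000000e+00]]
top [[475.76030722   0.         317.67786406]
 [  0.         475.76030722 238.40194691]
 [  0.           0.           1.        ]] [[-1.16714968e-03 -9.78824642e-01  2.04697236e-01  2.34467028e-01]
 [-9.99993847e-01  4.65258837e-04 -3.47701658e-03  1.44378198e-01]
 [ 3.30815231e-03 -2.04700035e-01 -9.78819162e-01  1.28595596e+00]
 [ 0.00000000e+00  0.00000000e+00  0.00000000e+00  1.00000000e+00]]
wrist [[367.60519757   0.         323.7958505 ]
 [  0.         367.60519757 241.86597169]
 [  0.           0.           1.        ]] [[ 0.35259659 -0.89460194 -0.27452325  0.30457112]
 [-0.93577301 -0.33774842 -0.10126639 -0.58084313]
 [-0.00212669  0.29259763 -0.95623329  0.38319553]
 [ 0.          0.          0.          1.        ]]
```

View pics/scene0.png

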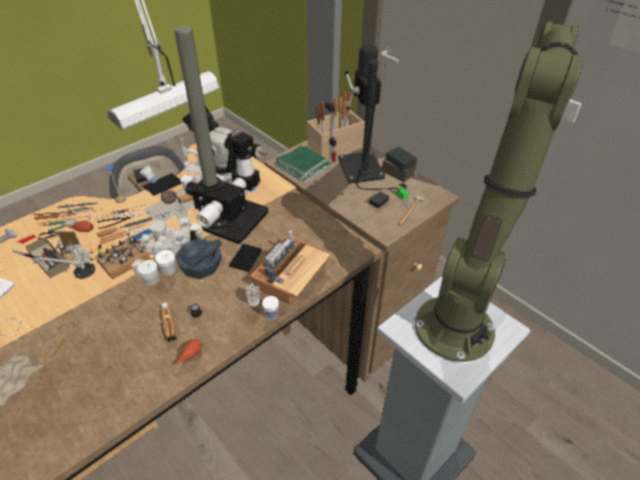

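View pics/top0.png

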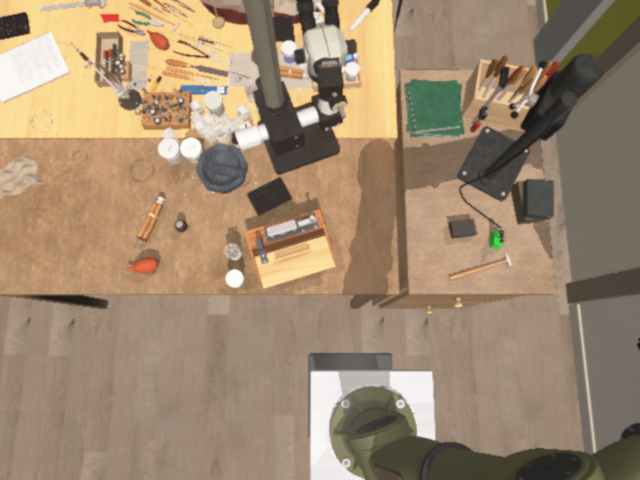

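The scene view shows the case at about (290,268), with the beaker at (253,295) and the jar at (271,308). The top view shows the case at about (290,250), with the beaker at (233,251) and the jar at (235,278). I'll zoom in on the case.

```bash
python3 - <<'E'
import cv2,numpy as np
a=cv2.imread("pics/top0.png")[200:300,220:350]; b=cv2.imread("pics/scene0.png")[220:325,235:335]
cv2.imwrite("pics/topz.png",cv2.resize(a,None,fx=6,fy=6,interpolation=cv2.INTER_CUBIC))
cv2.imwrite("pics/scz.png",cv2.resize(b,None,fx=5.6,fy=5.6,interpolation=cv2.INTER_CUBIC))
E
```

```text
(no output)
```

View pics/topz.png

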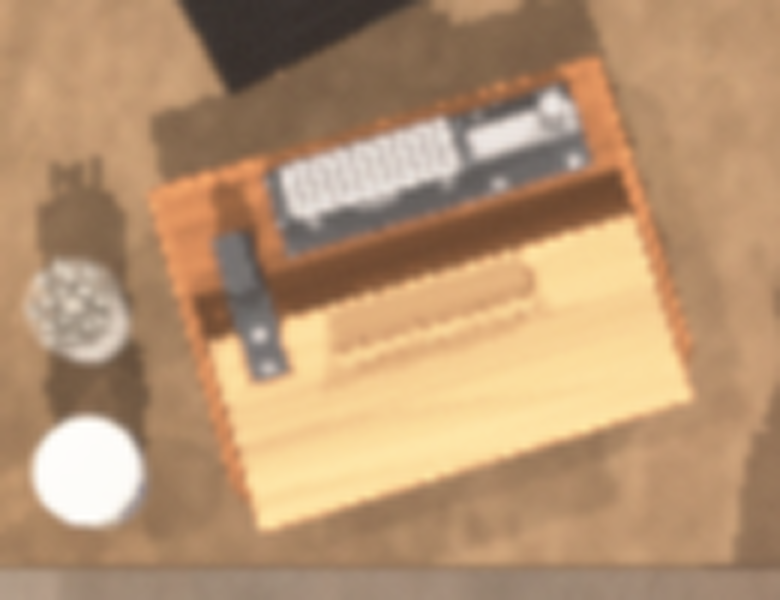

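View pics/scz.png

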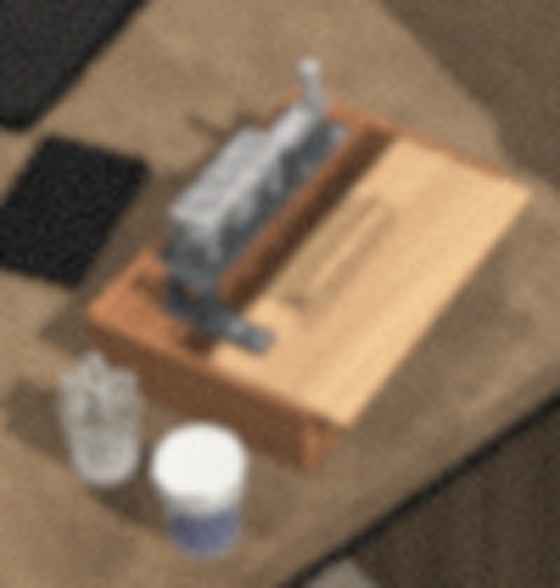

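The zoomed top view shows the case's rear top corners at about (245,231) and (320,209.5), and the post top at about (312,217.5). The catch plate runs from (268,230) to (295,223). I'll convert these pixels to positions.

```bash
cat > h.py <<'E'
import numpy as np
def ray(d,u,v,z):
    K,T=d["K"],d["cam_to_world"]
    r=T[:3,:3]@np.linalg.inv(K)@np.array([u,v,1.]); o=T[:3,3]
    return o+r*(z-o[2])/r[2]
def proj(d,p):
    K,T=d["K"],d["cam_to_world"]
    c=T[:3,:3].T@(np.asarray(p)-T[:3,3]); c=K@c; return c[:2]/c[2]
E
python3 - <<'E'
from bench import *
from h import *
import numpy as np
t=get_image("top")
f=lambda a,b,z:ray(t,220+a/6,200+b/6,z)
L=f(150,188,.05);R=f(600,57,.05)
y=(L-R)[:2];print(L,R,np.linalg.norm(y)); y/=np.linalg.norm(y); x=np.array([y[1],-y[0]])
yaw=np.arctan2(x[1],x[0]);print("yaw",np.degrees(yaw))
c=(L+R)[:2]/2-x*.07;print("c",c)
for n,a,b,z in[("post",555,105,.102),("plLrear",280,172,.085),("plLfront",292,215,.085),("plRrear",445,122,.085),("plRfr",460,165,.085),("lidL",260,530,.05),("lidR",690,400,.05),("keeper",235,260,.0825),("stopL",333,362,.05),("stopR",540,303,.05),("cup",80,310,.069),("jar",88,472,.058)]:
    p=f(a,b,z)[:2];print(n,p,"case",(p-c)@x,(p-c)@y)
from scipy.spatial.transform import Rotation as Ro
s=get_state();print(Ro.from_rotvec(s["tool_rot"]).as_matrix())
E
```

```text
[0.51224659 0.33335959 0.05      ] [0.57231241 0.13365256 0.05      ] 0.20854447877438181
yaw 16.739694629217198
c [0.47524588 0.2133444 ]
post [0.5368624  0.15339442] case 0.041738378648646754 -0.07515652873945461
plLrear [0.51143219 0.27215345] case 0.051591275403586004 0.045894384997598243
plLfront [0.49245195 0.26659921] case 0.03181559795033466 0.046042285507646837
plRrear [0.53362649 0.20116487] case 0.052398632082490855 -0.028478411507310262
plRfr [0.51450223 0.19451749] case 0.032170189730381105 -0.0293358560681806
lidL [0.36057505 0.28122629] case -0.09025982692599673 0.09803323487502433
lidR [0.41720879 0.09466038] case -0.08976150375360913 -0.09693848471800404
keeper [0.47322728 0.2909389 ] case 0.020416030351879406 0.0748877019648477
stopL [0.43410978 0.25089834] case -0.028576440518252394 0.04781071347546492
stopR [0.46031968 0.16029465] case -0.02957327291118691 -0.04650255757866899
cup [0.45388121 0.35910434] case 0.021523067941445765 0.14573664047835896
jar [0.38484526 0.3551018 ] case -0.045740184408235206 0.1617877242606738
[[-5.09687179e-04  9.35957096e-01  3.52113696e-01]
 [ 1.10335677e-03  3.52114054e-01 -9.35956450e-01]
 [-9.99999261e-01 -8.85379730e-05 -1.21216262e-03]]
```

The fit is consistent: case centre is about (0.475,0.213), yaw about 16.7°, and the lid about 20 mm open. I'll close the gripper and travel out on an arc.

```bash
python3 -m handwheel '[{"xyz":[2.4,3.2,0],"angular":[0,0,0]},{"xyz":[2.4,3.2,0],"angular":[0,0,0]},{"xyz":[2.4,3.2,0],"angular":[0,0,0]},{"xyz":[2.4,3.2,0],"angular":[0,0,-2]},{"xyz":[2.4,3.2,0],"angular":[0,0,-2]}]' 0 20
```

```text
time: 0.62
position: [0.3397, -0.4506, 0.2187]
tool_rot: [1.008, 1.329, -1.016]
ft_force: [0.2, 0.1, 1.3]
grip_width: 0.705
```

```bash
python3 -m handwheel '[{"xyz":[2.2,3.5,0.3],"angular":[0,0,0]},{"xyz":[2.0,3.6,0],"angular":[0,0,0]},{"xyz":[1.8,3.7,0],"angular":[0,0,0]},{"xyz":[1.0,4,0],"angular":[0,0,0]},{"xyz":[0.6,4,0],"angular":[0,0,0]}]'
python3 -m handwheel '[{"xyz":[0.3,4,0],"angular":[0,0,0]},{"xyz":[0,4,0],"angular":[0,0,0]},{"xyz":[0,4,0],"angular":[0,0,0]},{"xyz":[0,4,0],"angular":[0,0,0]},{"xyz":[0,4,0],"angular":[0,0,0]}]'
```

```text
time: 1.03
position: [0.4185, -0.2591, 0.2209]
tool_rot: [1.009, 1.328, -1.015]
ft_force: [1.5, -0.7, -0.1]
grip_width: 0.325
time: 1.45
position: [0.4212, -0.0513, 0.2204]
tool_rot: [1.007, 1.327, -1.014]
ft_force: [0.9, 0.9, -0.1]
grip_width: 0.018
```

```bash
python3 - <<'E'
from bench import *
from h import *
import cv2
from scipy.spatial.transform import Rotation as Ro
w=get_image("wrist");cv2.imwrite("pics/w1.png",w["pixels"])
s=get_state();R=Ro.from_rotvec(s["tool_rot"]).as_matrix()
print(s["time"],s["position"],s["joint_positions"],R[:,0],np.degrees(np.arctan2(R[1,2],R[0,2])))
np.savez("w1.npz",K=w["K"],cam_to_world=w["cam_to_world"])
E
```

```text
1.5 [ 0.42142131 -0.04173576  0.22073729] [ 0.66314906 -0.16287875 -0.55733595  1.95154374 -0.08986413  1.33467763
 -1.15881981] [-0.00491828  0.00205068 -0.9999858 ] -74.03319325698628
```

View pics/w1.png

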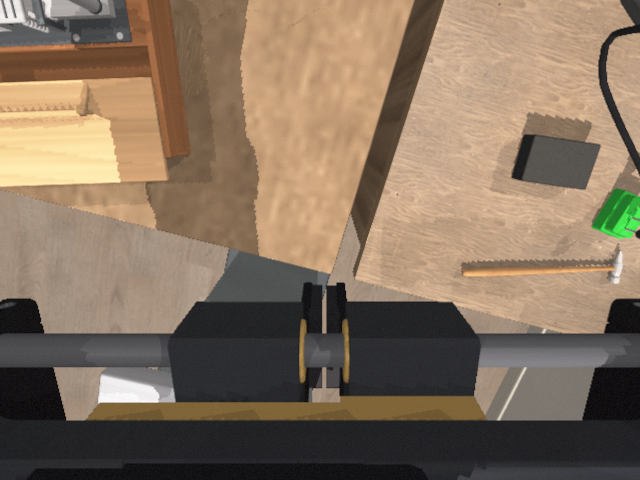

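The wrist view shows the case's right end at upper left, with the lid's right front corner near (165,180), and a clear way ahead. I'll continue to just in front of the thumb stop.

```bash
python3 -m handwheel '[{"xyz":[0,4,0],"angular":[0,0,0]},{"xyz":[0,4,0],"angular":[0,0,0]},{"xyz":[0,4,0],"angular":[0,0,0]},{"xyz":[0,4,0],"angular":[0,0,0]},{"xyz":[0,4,0],"angular":[0,0,0.7]}]'
python3 -m handwheel '[{"xyz":[0,2.6,0],"angular":[0,0,0]},{"xyz":[0,0,0],"angular":[0,0,0]}]'
python3 - <<'E'
from bench import *
from h import *
import cv2
from scipy.spatial.transform import Rotation as Ro
w=get_image("wrist");cv2.imwrite("pics/w2.png",w["pixels"])
s=get_state();R=Ro.from_rotvec(s["tool_rot"]).as_matrix()
print(s["time"],s["position"],R[:,0],np.degrees(np.arctan2(R[1,2],R[0,2])))
np.savez("w2.npz",K=w["K"],cam_to_world=w["cam_to_world"])
E
```

```text
time: 1.92
position: [0.4199, 0.1506, 0.2211]
tool_rot: [0.995, 1.329, -1.001]
ft_force: [2.6, -0.1, -0.3]
grip_width: 0.006
time: 2.08
position: [0.418, 0.1869, 0.2221]
tool_rot: [0.988, 1.334, -0.988]
ft_force: [-0.7, 0.3, 0.2]
grip_width: 0.002
2.1333 [0.41824303 0.1845673  0.2218886 ] [ 4.27466130e-04 -1.62884045e-03 -9.99998582e-01] -73.10399643990824
```

View pics/w2.png

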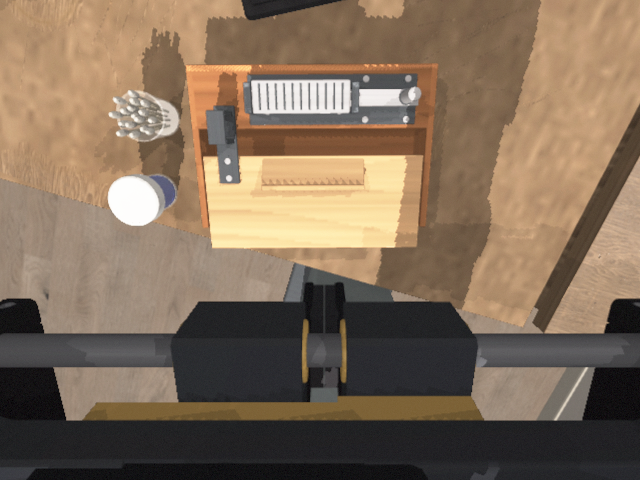

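The wrist view shows the case square to the image. The rear corners are at (188,66) and (437,66), the plate spans (252..352, 79..113), the post top is at (413,95), the stop face runs (263,186) to (364,184), and the lid front is at row 247. I'll check these against the top-view fit.

```bash
python3 - <<'E'
from h import *
w=np.load("w2.npz")
f=lambda u,v,z:ray(w,u,v,z)
L=f(188,66,.05);R=f(437,66,.05)
y=(L-R)[:2];print(L,R,np.linalg.norm(y)); y/=np.linalg.norm(y); x=np.array([y[1],-y[0]])
print("yaw",np.degrees(np.arctan2(x[1],x[0])))
c=(L+R)[:2]/2-x*.07;print("c",c)
c=np.array([.4752,.2133]);a=np.radians(16.7);x=np.array([np.cos(a),np.sin(a)]);y=np.array([-x[1],x[0]])
for n,u,v,z in[("Lr",188,66,.05),("Rr",437,66,.05),("post",413,95,.102),("plLr",252,79,.085),("plLf",252,113,.085),("plRr",351,79,.085),("plRf",353,113,.085),("lidL",212,248,.05),("lidR",416,247,.05),("stopL",263,186,.05),("stopR",364,184,.05)]:
    p=f(u,v,z)[:2];print(n,p.round(4),"case",((p-c)@x).round(4),((p-c)@y).round(4))
t=np.array([.4182,.1846]);print("tcp in case",(t-c)@x,(t-c)@y,x,y)
E
```

```text
[0.5107218  0.33174915 0.05      ] [0.57107411 0.13451754 0.05      ] 0.20625884031509947
yaw 17.013959881808795
c [0.47396161 0.21265102]
Lr [0.5107 0.3317] case 0.0681 0.1032
Rr [0.5711 0.1345] case 0.0692 -0.103
post [0.5367 0.1554] case 0.0423 -0.0731
plLr [0.5144 0.2714] case 0.0542 0.0444
plLf [0.491  0.2657] case 0.0302 0.0457
plRr [0.536  0.2006] case 0.0546 -0.0297
plRf [0.5137 0.1916] case 0.0306 -0.0319
lidL [0.3609 0.2798] case -0.0903 0.0966
lidR [0.4188 0.0941] case -0.0883 -0.098
stopL [0.4325 0.2479] case -0.0309 0.0454
stopR [0.461  0.1608] case -0.0286 -0.0462
tcp in case -0.06284312912586967 -0.011109955970626962 [0.95782249 0.28736052] [-0.28736052  0.95782249]
```

Both views agree to about 1 mm. I'm descending in front of the stop, above the flat part of the lid.

```bash
python3 -m handwheel '[{"xyz":[0,0.8,-4],"angular":[0,0,0]},{"xyz":[0,0,-4],"angular":[0,0,0]},{"xyz":[0,0,-4],"angular":[0,0,0]},{"xyz":[0,0,-2.5],"angular":[0,0,0]},{"xyz":[0,0,0],"angular":[0,0,0]}]'
```

```text
time: 2.55
position: [0.422, 0.1861, 0.0741]
tool_rot: [0.993, 1.32, -0.991]
ft_force: [-0.5, -0.6, 0.3]
grip_width: 0.003
```

```bash
python3 -m handwheel '[{"xyz":[0,0,-1.2],"angular":[0,0,0]},{"xyz":[0,0,-0.6],"angular":[0,0,0]},{"xyz":[0,0,0],"angular":[0,0,0]}]'
```

```text
time: 2.8
position: [0.4228, 0.1817, 0.0558]
tool_rot: [0.994, 1.319, -0.998]
ft_force: [-0.5, 0.3, -0.7]
grip_width: 0.008
```

```bash
python3 -m handwheel '[{"xyz":[0.77,0.23,0],"angular":[0,0,0]},{"xyz":[0.77,0.23,0],"angular":[0,0,0]},{"xyz":[0.67,0.2,0],"angular":[0,0,0]},{"xyz":[0.48,0.14,0],"angular":[0,0,0]},{"xyz":[0.48,0.14,0],"angular":[0,0,0]}]'
python3 - <<'E'
from bench import *
import cv2
w=get_image("wrist");cv2.imwrite("pics/w3.png",w["pixels"]);s=get_state();print(s["position"],s["ft_force"])
E
```

```text
time: 3.22
position: [0.458, 0.1896, 0.0592]
tool_rot: [0.994, 1.315, -1.002]
ft_force: [-2.6, -0.2, -2.4]
grip_width: 0.004
[0.45932006 0.18999671 0.0594263 ] [-0.52830371  0.44533127  0.5353335 ]
```

View pics/w3.png

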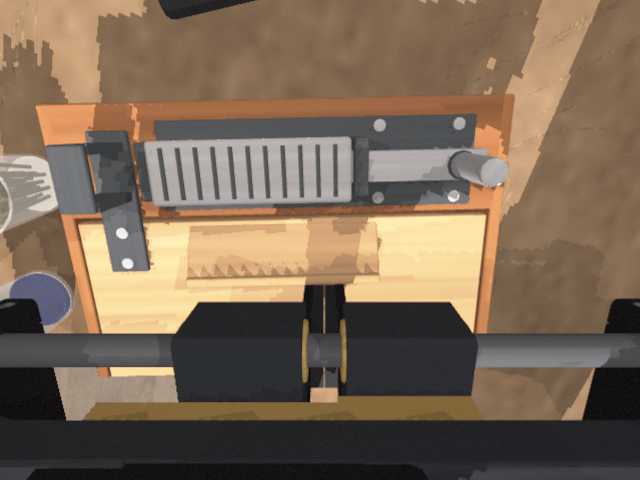

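The wrist view shows the finger against the stop near (325,285), and the gap behind the lid has nearly closed (row ~213). I'll press on to the end stop, lowering slightly because the tip has risen.

```bash
python3 -m handwheel '[{"xyz":[0.29,0.09,-0.2],"angular":[0,0,0]},{"xyz":[0.38,0.12,-0.1],"angular":[0,0,0]},{"xyz":[0.38,0.12,0],"angular":[0,0,0]}]'
```

```text
time: 3.52
position: [0.4602, 0.1903, 0.0552]
tool_rot: [0.978, 1.326, -1.021]
ft_force: [-11.9, -4.2, 8.3]
grip_width: 0.004
```

```bash
python3 -m handwheel '[{"xyz":[0.38,0.12,0.1],"angular":[0,0,0]},{"xyz":[0.38,0.12,0.1],"angular":[0,0,0]},{"xyz":[-0.2,0,0.1],"angular":[0,0,0]}]'
python3 - <<'E'
from bench import *
import cv2
w=get_image("wrist");cv2.imwrite("pics/w4.png",w["pixels"]);s=get_state();print(s["position"],s["ft_force"])
E
```

```text
time: 3.77
position: [0.4577, 0.1901, 0.0563]
tool_rot: [0.963, 1.336, -1.037]
ft_force: [-0.2, -0.4, -0.1]
grip_width: 0.002
[0.45765713 0.1906158  0.05652579] [-0.71199001  0.52263765  0.0634579 ]
```

View pics/w4.png

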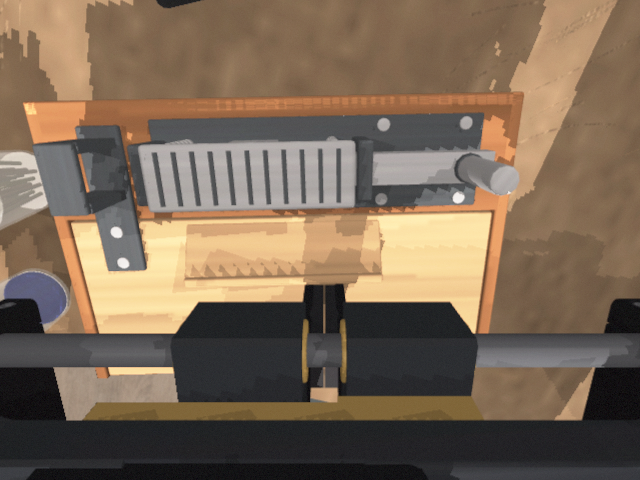

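The deck/lid joint is now flush (row ~213) and the force went to 12 N at the end stop, so the lid is shut. Next I back off, rise, and open to 65 mm for the bolt.

```bash
python3 -m handwheel '[{"xyz":[-0.8,-0.3,0],"angular":[0,0,0]},{"xyz":[-0.2,-0.2,3],"angular":[0,0,0]},{"xyz":[0,0,4],"angular":[0,0,0]},{"xyz":[0,0,3],"angular":[0,0,0]},{"xyz":[0,0,0],"angular":[0,0,0]}]' 6.5
cat > st.py <<'E'
from bench import *
from h import *
import sys,cv2
from scipy.spatial.transform import Rotation as Ro
s=get_state();R=Ro.from_rotvec(s["tool_rot"])
a=np.radians(16.8);x=np.array([np.cos(a),np.sin(a)]);y=np.array([-x[1],x[0]]);c=np.array([.475,.2131])
p=s["position"]
des=Ro.from_matrix(np.array([[0,0,-1],[ x[0],x[1],0],[-y[0],-y[1],0]]).T)
if np.linalg.det(des.as_matrix())<0: print("det")
e=(des*R.inv()).as_rotvec(degrees=True)
g=[float(v) for v in sys.argv[1:4]]
tgt=np.r_[c+x*g[0]+y*g[1],g[2]]
print("t",s["time"],"case xyz",((p[:2]-c)@x).round(4),((p[:2]-c)@y).round(4),p[2].round(4),"turn deg",e.round(2),"shift cm",((tgt-p)*100).round(2),"F",s["ft_force"].round(1),"w",s["grip_width"]*87)
if len(sys.argv)>4:
    for n in sys.argv[5:]:
        w=get_image(n);cv2.imwrite(f"pics/{sys.argv[4]}_{n}.png",w["pixels"]);np.savez(f"{sys.argv[4]}_{n}.npz",K=w["K"],cam_to_world=w["cam_to_world"])
E
python3 st.py .042 -.0535 .13 a wrist
```

```text
time: 4.23
position: [0.4474, 0.1864, 0.1599]
tool_rot: [0.966, 1.335, -1.029]
ft_force: [2.1, 1.4, -0.4]
grip_width: 0.3
t 4.2333 case xyz -0.0341 -0.0176 0.1599 turn deg [ 1.6  -1.51  0.47] shift cm [ 8.32 -1.24 -2.99] F [ 2.1  1.4 -0.4] w 26.13641816825043
```

View pics/a_wrist.png

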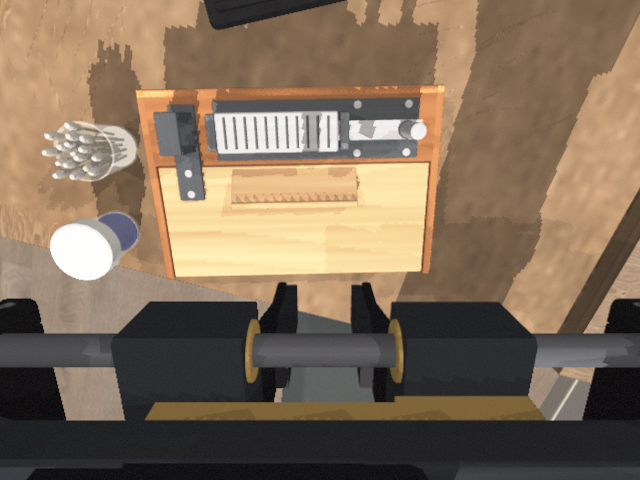

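The wrist view shows the lid fully shut: its front edge (row ~275) is flush with the case's front, and the rear joint at row 165 is closed. Moving above the bolt, with tips at 130 mm, clear of the 102 mm post.

```bash
python3 -m handwheel '[{"xyz":[2.1,-0.3,0],"angular":[1.6,-1.5,0.5]},{"xyz":[2.1,-0.3,-0.5],"angular":[0,0,0]},{"xyz":[2.1,-0.3,-1],"angular":[0,0,0]},{"xyz":[2.0,-0.3,-1],"angular":[0,0,0]},{"xyz":[0,0,0],"angular":[0,0,0]}]'
python3 st.py .042 -.0535 .13
```

```text
time: 4.7
position: [0.534, 0.1721, 0.1316]
tool_rot: [0.991, 1.324, -0.986]
ft_force: [-0.3, -1.3, 0.5]
grip_width: 0.704
t 4.7 case xyz 0.0446 -0.0563 0.1316 turn deg [ 0.21  0.58 -0.06] shift cm [-0.33  0.19 -0.16] F [-0.3 -1.3  0.5] w 61.22557581697631
```

```bash
python3 -m handwheel '[{"xyz":[-0.3,0.2,0],"angular":[0,0.5,0]},{"xyz":[0,0,0],"angular":[0,0,0]},{"xyz":[0,0,0],"angular":[0,0,0]}]'
python3 st.py .042 -.0535 .09 b wrist scene top
python3 - <<'E'
import cv2
a=cv2.imread("pics/b_scene.png")[200:325,215:345]
cv2.imwrite("pics/bz.png",cv2.resize(a,None,fx=4.5,fy=4.5,interpolation=cv2.INTER_CUBIC))
E
```

```text
time: 4.95
position: [0.5289, 0.1745, 0.129]
tool_rot: [0.986, 1.336, -0.993]
ft_force: [-0.7, -0.5, 0.3]
grip_width: 0.745
t 4.95 case xyz 0.0404 -0.0525 0.129 turn deg [ 0.14 -0.19 -0.08] shift cm [ 0.18 -0.05 -3.9 ] F [-0.7 -0.5  0.3] w 64.79214647026525
```

View pics/b_wrist.png

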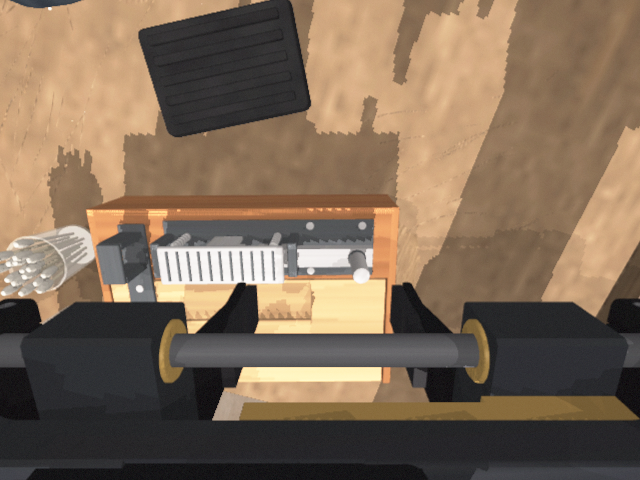

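View pics/bz.png

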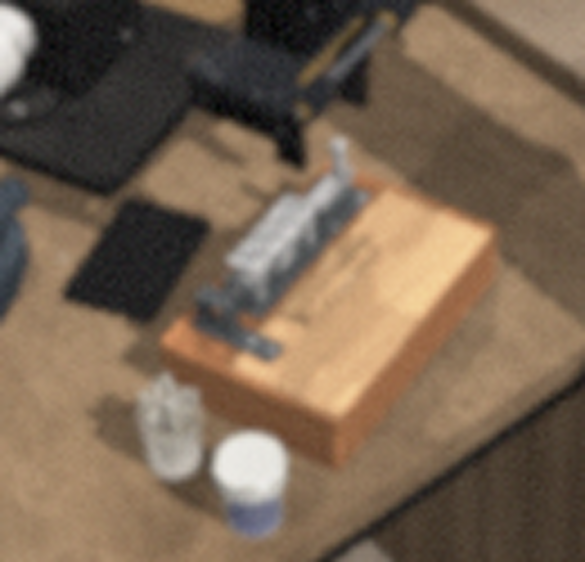

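The wrist view shows the post top at (360,277), inside the right-hand fingertip (~400,287), and the left fingertip (~245,287) over the plate's near half. The scene view agrees. Descending.

```bash
python3 -m handwheel '[{"xyz":[0.2,-0.1,-1.5],"angular":[0,0,0]},{"xyz":[0.1,-0.1,-1.5],"angular":[0,0,0]},{"xyz":[0,0,-0.5],"angular":[0,0,0]},{"xyz":[0,0,0],"angular":[0,0,0]}]'
python3 st.py .042 -.0535 .084 c wrist scene
python3 - <<'E'
import cv2
a=cv2.imread("pics/c_scene.png")[200:325,215:345]
cv2.imwrite("pics/cz.png",cv2.resize(a,None,fx=4.5,fy=4.5,interpolation=cv2.INTER_CUBIC))
E
```

```text
time: 5.43
position: [0.5328, 0.1735, 0.0965]
tool_rot: [0.987, 1.329, -0.988]
ft_force: [-0.4, -0.4, -0.1]
grip_width: 0.749
t 5.4333 case xyz 0.0438 -0.0547 0.0965 turn deg [ 0.22  0.25 -0.18] shift cm [-0.21  0.06 -1.25] F [-0.4 -0.4 -0.1] w 65.14824355009632
```

View pics/c_wrist.png

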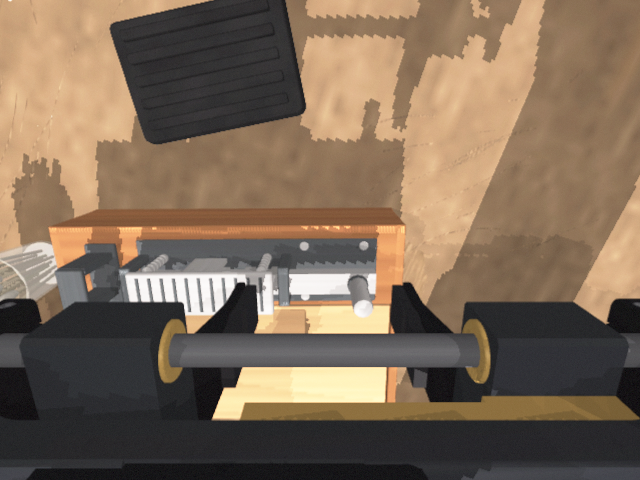

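View pics/cz.png

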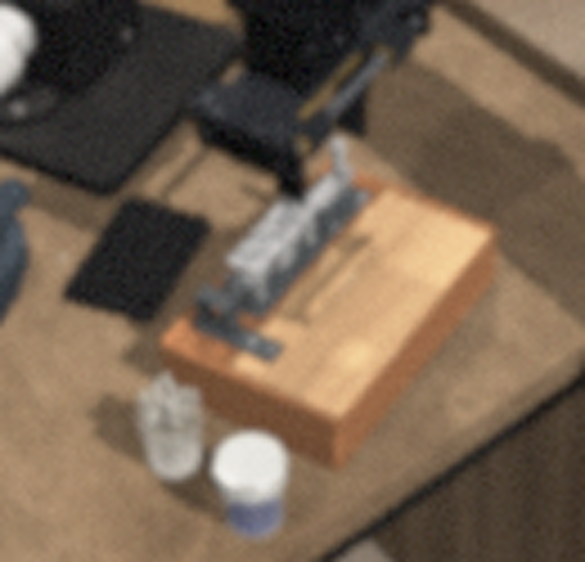

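Post at (362,305) sits just inside the right finger (~397,290), and the left tip is over the plate. Now pressing down.

```bash
python3 -m handwheel '[{"xyz":[-0.2,0,-0.7],"angular":[0,0,0]},{"xyz":[0,0,-0.5],"angular":[0,0,0]},{"xyz":[0,0,-0.4],"angular":[0,0,0]}]'
python3 st.py .042 -.0535 .078
python3 -m handwheel '[{"xyz":[0,0,-0.5],"angular":[0,0,0]},{"xyz":[0,0,-0.5],"angular":[0,0,0]}]'
python3 st.py .042 -.0535 .078
```

```text
time: 5.78
position: [0.533, 0.1746, 0.0834]
tool_rot: [0.99, 1.324, -0.983]
ft_force: [0.3, -1.5, 3.8]
grip_width: 0.748
t 5.7833 case xyz 0.0444 -0.0537 0.0834 turn deg [ 0.17  0.63 -0.18] shift cm [-0.23 -0.05 -0.54] F [ 0.3 -1.5  3.8] w 65.05427734077223
time: 5.95
position: [0.5344, 0.1749, 0.0772]
tool_rot: [0.99, 1.321, -0.983]
ft_force: [-14.4, -10.5, 55.5]
grip_width: 0.745
t 5.95 case xyz 0.0458 -0.0537 0.0772 turn deg [ 0.24  0.76 -0.16] shift cm [-0.37 -0.09  0.08] F [-14.4 -10.5  55.5] w 64.80657945492162
```

The catch bottomed out, with force at 55 N. I'll ease off and see what holds it.

```bash
python3 -m handwheel '[{"xyz":[-0.15,0,-0.05],"angular":[0,0,0]}]'
python3 st.py .042 -.0535 .078
python3 -m handwheel '[{"xyz":[-0.15,0,-0.05],"angular":[0,0.3,0]}]'
python3 st.py .042 -.0535 .078
```

```text
time: 6.03
position: [0.5332, 0.1748, 0.079]
tool_rot: [0.989, 1.32, -0.984]
ft_force: [-1.4, -2.1, 4.4]
grip_width: 0.746
t 6.0333 case xyz 0.0447 -0.0535 0.079 turn deg [ 0.35  0.75 -0.16] shift cm [-0.25 -0.08 -0.1 ] F [-1.4 -2.1  4.4] w 64.93948911410838
time: 6.12
position: [0.533, 0.1747, 0.0799]
tool_rot: [0.987, 1.322, -0.986]
ft_force: [2.8, -0.5, 3.9]
grip_width: 0.749
t 6.1167 case xyz 0.0444 -0.0535 0.0799 turn deg [ 0.39  0.61 -0.16] shift cm [-0.23 -0.07 -0.19] F [ 2.8 -0.5  3.9] w 65.13172119194937
```

```bash
python3 -m handwheel '[{"xyz":[-0.2,0.3,-0.3],"angular":[0,0.3,0]},{"xyz":[-0.2,0.4,-0.25],"angular":[0,0,0]}]'
python3 st.py .042 -.0175 .0775
```

```text
time: 6.28
position: [0.5335, 0.1768, 0.0784]
tool_rot: [0.985, 1.314, -0.992]
ft_force: [-4.7, -15.5, 28.1]
grip_width: 0.744
t 6.2833 case xyz 0.0455 -0.0517 0.0784 turn deg [0.84 0.7  0.05] shift cm [-1.32  3.17 -0.09] F [ -4.7 -15.5  28.1] w 64.696893723747
```

```bash
python3 -m handwheel '[{"xyz":[-0.25,0.5,-0.12],"angular":[0,0,0]}]'
python3 st.py .042 -.0175 .0775
python3 -m handwheel '[{"xyz":[-0.25,0.5,-0.12],"angular":[0.5,0.4,0]}]'
python3 st.py .042 -.0175 .0775
```

```text
time: 6.37
position: [0.5332, 0.1774, 0.0792]
tool_rot: [0.983, 1.307, -0.997]
ft_force: [-0.4, -6.9, 9.3]
grip_width: 0.749
t 6.3667 case xyz 0.0454 -0.051 0.0792 turn deg [1.25 0.84 0.23] shift cm [-1.29  3.11 -0.17] F [-0.4 -6.9  9.3] w 65.15182345187871
time: 6.45
position: [0.5323, 0.1809, 0.0793]
tool_rot: [0.987, 1.313, -0.997]
ft_force: [0.9, -0.7, 3.1]
grip_width: 0.744
t 6.45 case xyz 0.0456 -0.0474 0.0793 turn deg [0.89 0.61 0.31] shift cm [-1.21  2.76 -0.18] F [ 0.9 -0.7  3.1] w 64.68568330567018
```

```bash
python3 -m handwheel '[{"xyz":[-0.35,0.5,-0.2],"angular":[0.5,0.4,0]}]'
python3 st.py .042 -.0175 .0775
python3 -m handwheel '[{"xyz":[-0.35,0.5,-0.17],"angular":[0.5,0.4,0]}]'
python3 st.py .042 -.0175 .0775 d scene wrist
```

```text
time: 6.53
position: [0.5312, 0.184, 0.0787]
tool_rot: [0.992, 1.319, -0.997]
ft_force: [3.0, -7.3, 12.2]
grip_width: 0.744
t 6.5333 case xyz 0.0454 -0.0441 0.0787 turn deg [0.53 0.43 0.41] shift cm [-1.1   2.45 -0.12] F [ 3.  -7.3 12.2] w 64.71360149594315
time: 6.62
position: [0.5306, 0.1864, 0.0785]
tool_rot: [0.996, 1.323, -0.997]
ft_force: [1.3, -8.2, 9.8]
grip_width: 0.745
t 6.6167 case xyz 0.0455 -0.0417 0.0785 turn deg [0.24 0.29 0.53] shift cm [-1.03  2.21 -0.1 ] F [ 1.3 -8.2  9.8] w 64.78226910939873
```

View pics/d_wrist.png

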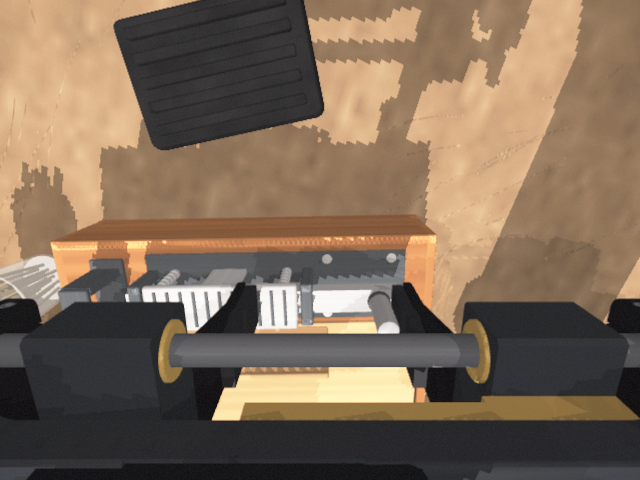

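The post (378,297 at its base) now sits against the right finger. It has shifted left relative to its plate screw (391,258), so the bolt is moving under the held catch. Continuing in small rows.

```bash
python3 -m handwheel '[{"xyz":[-0.35,0.6,-0.2],"angular":[0.3,0.3,0.3]},{"xyz":[-0.35,0.6,-0.2],"angular":[0.3,0.3,0]}]'
python3 st.py .042 -.0175 .0775
python3 -m handwheel '[{"xyz":[-0.35,0.6,-0.2],"angular":[0.3,0.3,0.2]},{"xyz":[-0.35,0.6,-0.2],"angular":[0.3,0.3,0]}]'
python3 st.py .042 -.0175 .0775
```

```text
time: 6.88
position: [0.5305, 0.1881, 0.0783]
tool_rot: [0.995, 1.322, -1.002]
ft_force: [-1.1, -14.2, 18.4]
grip_width: 0.747
t 6.8833 case xyz 0.0459 -0.0399 0.0783 turn deg [0.45 0.2  0.66] shift cm [-1.02  2.04 -0.08] F [ -1.1 -14.2  18.4] w 65.00331647033909
time: 7.05
position: [0.5303, 0.188, 0.0785]
tool_rot: [0.992, 1.317, -1.011]
ft_force: [-0.3, -12.4, 16.5]
grip_width: 0.745
t 7.05 case xyz 0.0457 -0.04 0.0785 turn deg [0.85 0.07 0.94] shift cm [-1.01  2.04 -0.1 ] F [ -0.3 -12.4  16.5] w 64.8404228310514
```

```bash
python3 -m handwheel '[{"xyz":[-0.35,0.7,-0.1],"angular":[0.5,0,0.5]}]'
python3 st.py .042 -.0175 .0775
python3 -m handwheel '[{"xyz":[-0.35,0.7,-0.13],"angular":[0.5,0.1,0.5]}]'
python3 st.py .042 -.0175 .0775
```

```text
time: 7.13
position: [0.5298, 0.1902, 0.0789]
tool_rot: [0.992, 1.318, -1.004]
ft_force: [0.9, -5.0, 4.4]
grip_width: 0.743
t 7.1333 case xyz 0.0459 -0.0377 0.0789 turn deg [0.7  0.27 0.7 ] shift cm [-0.96  1.83 -0.14] F [ 0.9 -5.   4.4] w 64.61259787698546
time: 7.22
position: [0.5287, 0.1942, 0.0787]
tool_rot: [0.993, 1.322, -0.995]
ft_force: [0.2, -4.8, 6.4]
grip_width: 0.741
t 7.2167 case xyz 0.046 -0.0336 0.0787 turn deg [0.4  0.36 0.37] shift cm [-0.84  1.42 -0.12] F [ 0.2 -4.8  6.4] w 64.47697185621462
```

That balance works: the bolt is about halfway with the catch held. Same again.

```bash
python3 -m handwheel '[{"xyz":[-0.4,0.7,-0.13],"angular":[0.4,0.1,0.4]}]'
python3 st.py .042 -.0175 .0775
python3 -m handwheel '[{"xyz":[-0.4,0.7,-0.13],"angular":[0.3,0.2,0.2]}]'
python3 st.py .042 -.0175 .0775
```

```text
time: 7.3
position: [0.5274, 0.1982, 0.0785]
tool_rot: [0.993, 1.324, -0.989]
ft_force: [2.0, -4.6, 9.4]
grip_width: 0.746
t 7.3 case xyz 0.0459 -0.0294 0.0785 turn deg [0.19 0.49 0.14] shift cm [-0.72  1.03 -0.1 ] F [ 2.  -4.6  9.4] w 64.9381405015535
time: 7.38
position: [0.5261, 0.2026, 0.0785]
tool_rot: [0.994, 1.325, -0.987]
ft_force: [0.9, -6.4, 8.6]
grip_width: 0.745
t 7.3833 case xyz 0.0458 -0.0248 0.0785 turn deg [0.07 0.52 0.08] shift cm [-0.58  0.59 -0.1 ] F [ 0.9 -6.4  8.6] w 64.7853457306137
```

```bash
python3 -m handwheel '[{"xyz":[-0.4,0.7,-0.12],"angular":[0.2,0.2,0]}]'
python3 st.py .042 -.0175 .0775
python3 -m handwheel '[{"xyz":[-0.4,0.7,-0.12],"angular":[0.2,0.2,0]}]'
python3 st.py .042 -.0175 .0775 e wrist
```

```text
time: 7.47
position: [0.5247, 0.2071, 0.0785]
tool_rot: [0.997, 1.324, -0.988]
ft_force: [1.9, -5.4, 7.8]
grip_width: 0.748
t 7.4667 case xyz 0.0459 -0.0201 0.0785 turn deg [0.04 0.56 0.23] shift cm [-0.45  0.14 -0.1 ] F [ 1.9 -5.4  7.8] w 65.04606109879175
time: 7.55
position: [0.5234, 0.2117, 0.0785]
tool_rot: [0.999, 1.323, -0.989]
ft_force: [3.5, -10.7, 9.0]
grip_width: 0.745
t 7.55 case xyz 0.0459 -0.0153 0.0785 turn deg [0.02 0.6  0.37] shift cm [-0.31 -0.32 -0.1 ] F [  3.5 -10.7   9. ] w 64.85653975970341
```

View pics/e_wrist.png

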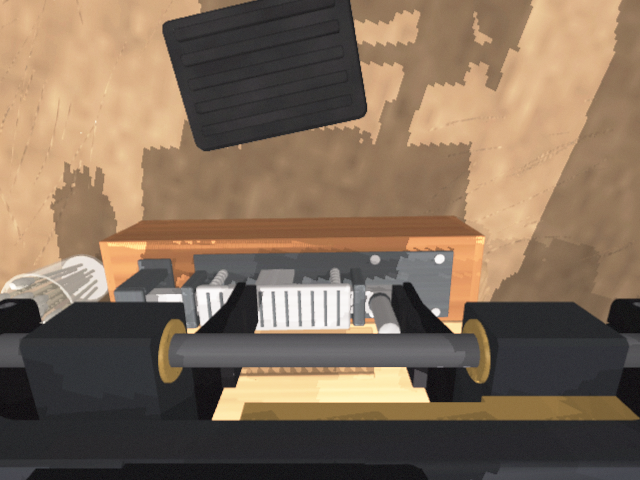

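The wrist view shows the bolt tip entering the keeper at (170,295), with the post (378,300) close to the bracket. Pushing on to the end stop.

```bash
python3 -m handwheel '[{"xyz":[-0.3,0.5,-0.12],"angular":[0,0.2,0]}]'
python3 st.py .042 -.0175 .0775
python3 -m handwheel '[{"xyz":[-0.3,0.6,-0.12],"angular":[0,0.2,0]}]'
python3 st.py .042 -.0175 .0775
```

```text
time: 7.68
position: [0.5235, 0.2119, 0.0785]
tool_rot: [0.996, 1.316, -0.995]
ft_force: [2.0, -13.9, 11.3]
grip_width: 0.747
t 7.6833 case xyz 0.0461 -0.0152 0.0785 turn deg [0.46 0.64 0.53] shift cm [-0.32 -0.34 -0.1 ] F [  2.  -13.9  11.3] w 64.9587935328292
time: 7.77
position: [0.5235, 0.2119, 0.0785]
tool_rot: [0.992, 1.309, -1.004]
ft_force: [0.2, -14.6, 14.7]
grip_width: 0.753
t 7.7667 case xyz 0.0461 -0.0152 0.0785 turn deg [0.95 0.63 0.78] shift cm [-0.33 -0.34 -0.1 ] F [  0.2 -14.6  14.7] w 65.52626787365529
```

```bash
python3 -m handwheel '[{"xyz":[-0.25,0.7,-0.05],"angular":[0.4,0.2,0.3]}]'
python3 st.py .042 -.0175 .0775
python3 -m handwheel '[{"xyz":[-0.25,0.7,-0.08],"angular":[0.5,0.2,0.3]}]'
python3 st.py .042 -.0175 .0775 f wrist top scene
python3 - <<'E'
import cv2
a=cv2.imread("pics/f_wrist.png")[220:350,90:500]
cv2.imwrite("pics/fz.png",cv2.resize(a,None,fx=1.9,fy=1.9*1.5,interpolation=cv2.INTER_CUBIC))
E
```

```text
time: 7.85
position: [0.5235, 0.2119, 0.0788]
tool_rot: [0.988, 1.309, -1.006]
ft_force: [-0.3, -16.6, 9.4]
grip_width: 0.749
t 7.85 case xyz 0.0461 -0.0152 0.0788 turn deg [1.15 0.52 0.74] shift cm [-0.32 -0.34 -0.13] F [ -0.3 -16.6   9.4] w 65.13880226840413
time: 7.93
position: [0.5235, 0.2118, 0.0787]
tool_rot: [0.987, 1.31, -1.008]
ft_force: [0.6, -14.6, 13.2]
grip_width: 0.749
t 7.9333 case xyz 0.0461 -0.0152 0.0787 turn deg [1.23 0.4  0.73] shift cm [-0.32 -0.33 -0.12] F [  0.6 -14.6  13.2] w 65.20001077213352
```

View pics/fz.png

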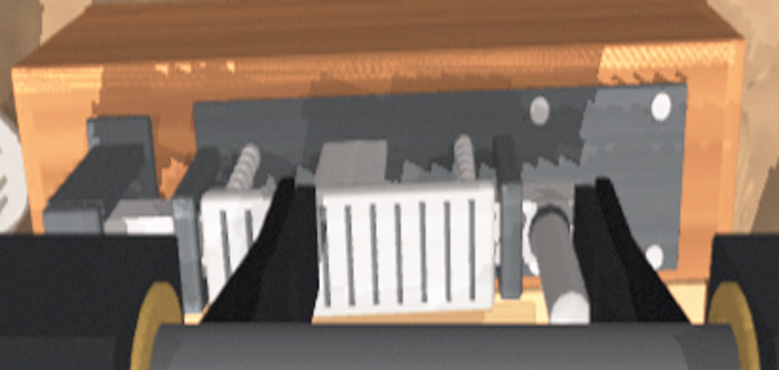

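The picture shows the bolt tip in the keeper (zoomed ~(140,215)) and the post against the right finger. The position has frozen, and the side force exceeds what friction alone would give. I'll check the post's position by ray before releasing.

```bash
python3 - <<'E'
from h import *
a=np.radians(16.8);x=np.array([np.cos(a),np.sin(a)]);y=np.array([-x[1],x[0]]);c=np.array([.475,.2131])
for n,u,v,z in(("b_wrist",360,277,.102),("b_wrist",356,252,.074),("d_wrist",388,327,.102),("d_wrist",378,297,.074),("f_wrist",90+570/1.9,220+305/2.85,.102),("f_wrist",90+545/1.9,220+215/2.85,.074)):
    p=ray(np.load(n+".npz"),u,v,z)[:2]-c;print(n,z,(p@x).round(4),(p@y).round(4))
E
```

```text
b_wrist 0.102 0.043 -0.0736
b_wrist 0.074 0.048 -0.0736
d_wrist 0.102 0.0459 -0.0695
d_wrist 0.074 0.0465 -0.0694
f_wrist 0.102 0.046 -0.044
f_wrist 0.074 0.0475 -0.0428
```

The post has travelled 30 mm (−73.6 → −43.4 mm), so the bolt is home. I'll let the catch up while lightly holding the post, then withdraw.

```bash
python3 -m handwheel '[{"xyz":[-0.1,0.3,0.4],"angular":[0,0,0]},{"xyz":[-0.05,0.2,0.6],"angular":[0,0,0]},{"xyz":[0.1,-0.3,0.6],"angular":[0.5,0.3,0.3]}]'
python3 st.py .042 -.02 .12
python3 -m handwheel '[{"xyz":[0.1,-0.2,1],"angular":[0,0,0]},{"xyz":[0,0,3],"angular":[0,0,0]},{"xyz":[0,0,4],"angular":[0,0,0]},{"xyz":[-2,-0.6,2],"angular":[0,0,0]},{"xyz":[-3,-0.9,0],"angular":[0,0,0]}]'
python3 -m handwheel '[{"xyz":[-3,-0.9,0],"angular":[0,0,0]},{"xyz":[-1,-0.2,0],"angular":[0,0,0]},{"xyz":[0,0,0],"angular":[0,0,0]},{"xyz":[0,0,0],"angular":[0,0,0]}]'
python3 st.py .042 -.02 .12 g wrist scene top
```

```text
time: 8.33
position: [0.5235, 0.2093, 0.0939]
tool_rot: [0.986, 1.318, -1.01]
ft_force: [0.3, 0.7, -0.2]
grip_width: 0.747
t 8.3333 case xyz 0.0453 -0.0177 0.0939 turn deg [ 1.02 -0.    0.69] shift cm [-0.25 -0.32  2.61] F [ 0.3  0.7 -0.2] w 64.99501984125558
time: 8.75
position: [0.4755, 0.1958, 0.1977]
tool_rot: [0.99, 1.327, -1.004]
ft_force: [-0.2, -0.3, 1.2]
grip_width: 0.748
time: 9.08
position: [0.431, 0.1881, 0.201]
tool_rot: [0.987, 1.321, -0.998]
ft_force: [0.0, 0.1, 0.6]
grip_width: 0.746
t 9.0833 case xyz -0.0493 -0.0112 0.201 turn deg [0.64 0.27 0.26] shift cm [ 9.   1.8 -8.1] F [0.  0.1 0.6] w 64.91533358946909
```

View pics/g_wrist.png

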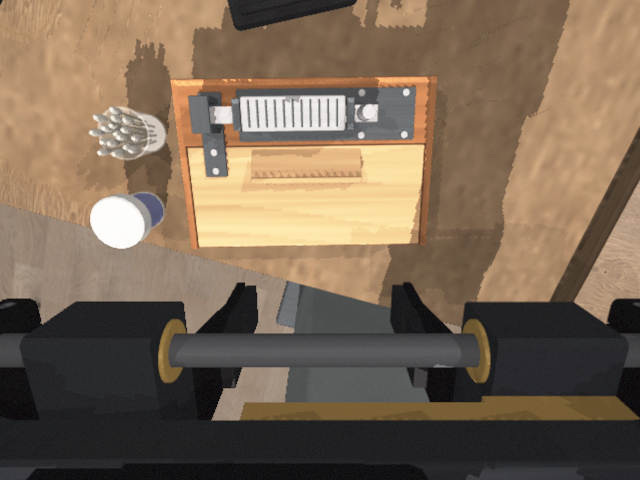

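The wrist view shows the lid flush, the bolt tip in the keeper at (218,115), the post at (369,113), and the cup and jar in place. I'll measure the post and plate before handing in.

```bash
python3 - <<'E'
from h import *
import cv2
a=np.radians(16.8);x=np.array([np.cos(a),np.sin(a)]);y=np.array([-x[1],x[0]]);c=np.array([.475,.2131])
w=np.load("g_wrist.npz")
for n,u,v,z in(("post",369,113,.102),("plL up",241,113,.085),("plR up",346,113,.085),("plL dn",241,113,.078),("plR dn",346,113,.078),("plF up",300,131,.085),("plF dn",300,131,.078),("plB up",300,96,.085),("lidF",300,246,.05)):
    p=ray(w,u,v,z)[:2]-c;print(n,(p@x).round(4),(p@y).round(4))
a=cv2.imread("pics/g_wrist.png")[70:190,170:440];cv2.imwrite("pics/gz.png",cv2.resize(a,None,fx=2.9,fy=2.9,interpolation=cv2.INTER_CUBIC))
a=cv2.imread("pics/g_scene.png")[200:325,215:345];cv2.imwrite("pics/gs.png",cv2.resize(a,None,fx=4.5,fy=4.5,interpolation=cv2.INTER_CUBIC))
E
```

```text
post 0.0419 -0.0441
plL up 0.0429 0.0449
plR up 0.0426 -0.0299
plL dn 0.0432 0.0463
plR dn 0.0429 -0.0304
plF up 0.0305 0.0032
plF dn 0.0304 0.0036
plB up 0.054 0.0027
lidF -0.0678 0.0073
```

View pics/gz.png

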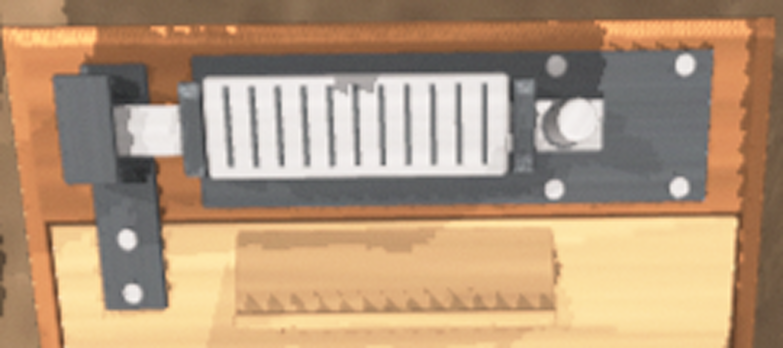

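View pics/gs.png

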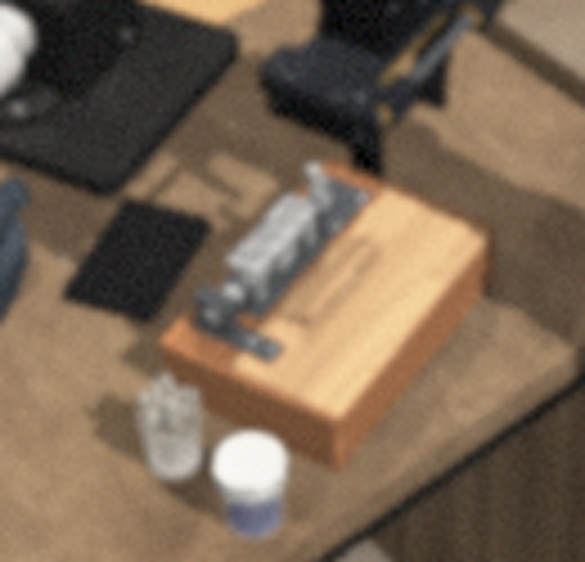

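Post axis measures −44 mm (nominal home −45 mm). The plate is 74.8 mm long at the "up" height against a nominal 75 mm, so the catch is up. The lid front is flush, and the scene view agrees. Handing in.

```bash
python3 -c "
from bench import *
print(close_job())"
```

```text
the job is handed in; nothing more can be done
None
```

The case is locked and the job is handed in, after about 9 s of robot time. No verdict was reported.

**What I did:** With the closed fingertips I pushed the lid from about 20 mm open to its end stop. With the jaws 65 mm apart I held the catch down with one finger while the other pushed the bolt post about 30 mm to its end stop. Then I let the catch up and backed the arm well clear.

**Last checks:**
- **Lid:** its front edge is flush with the case; I measured −68 mm against a nominal −70 mm.
- **Bolt:** its tip is visible in the keeper. The post axis is at −44 mm, against −45 mm nominal when home. My image readings agree only to about 1–2 mm, about as much as the 2 mm tolerance allows.
- **Catch:** up, judged from the plate's apparent length (74.8 mm against 75 mm) and the lift-off. Length is a weak height check: at the fully-down height the same pixels give about 77 mm.
- **Contact:** the wrist force was near zero, so the robot is touching nothing.
- **Loose things:** the cup and jar look unmoved in the last pictures; I did not re-measure the others.

**What went less well:** The first press bottomed the catch at 55 N wrist force, so I eased off. The bolt push also stalled while I was pressing too hard, until I reduced the downward push.

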